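# Sweep the glass bar offcuts into the scrap pan

### The job

Sweep the two sawn-off glass stubs (green and amber) across the bench with your fingertips into the grey scrap pan, until each lies on the pan's floor, wholly inside its open mouth. Push them gently along the bench, through the mouth: do not pinch, lift, ram or flick them. Leave the jars and the tape roll where they are, and finish clear of everything.

Things in the scene. Friction and masses are not known exactly. Their poses are not given: they have to be found in the camera images.
- scrap_pan: pan of grey-painted sheet metal like a flat dustpan, screwed to the bench. Origin: on the bench, middle of its 140 (x) by 138 mm (y) outline. Own +x points from the open mouth (x = -70 mm) to the back wall (inner face x = 66 mm), z up. Side walls' inner faces at y = +-65 mm, from x = -50 mm on; walls 26 mm high, floor a thin sheet level with the bench. Two flat screw tabs stick out 21 mm behind the back wall
- pan_mouth (a point): middle of the pan's open mouth edge, on the bench, at the pan's x = -70 mm. The floor begins there without a step; the mouth is 130 mm wide between the walls. +x points into the pan. Fixed clutter 60 to 320 mm tall (brick stacks, brush pots) lines the back of the bench from about world x = 0.49 m on; the sweeping lane passes just in front of it
- green_centre (a point): centre of the green glass stub: a loose sawn-off piece of square glass bar, a block 30 x 24 x 16 mm (own x, y, z) with frosted white ends, about 28 g, lying flat on the bench with its centre 8 mm above it
- amber_centre (a point): centre of the amber glass stub: a loose sawn-off piece of square glass bar, a block 30 x 24 x 16 mm (own x, y, z) with frosted white ends, about 28 g, lying flat on the bench with its centre 8 mm above it
- green_stub: the green glass stub itself; origin in the middle of its underside, axes as told for its centre
- amber_stub: the amber glass stub itself; origin in the middle of its underside, axes as told for its centre
- frit_jar_3: bystander: loose glass jar with red screw cap, 52 mm across, 62 mm high; origin in the middle of its underside
- frit_jar_2: bystander: loose glass jar of teal grit with white screw cap, 48 mm across, 74 mm high; origin in the middle of its underside
- tape_2: bystander: loose small roll of black tape lying flat, 53 mm across, 19 mm high; origin in the middle of its underside

How it is judged:
At the end, for the whole second after the job is handed in: The centre of each of the two stubs lies inside the pan's walls and at least 18 mm in from the mouth edge, no more than 23 mm above the bench (on the floor, not on another stub), each stub is at rest (under 0.02 m/s), and no bystander has moved more than 15 mm (x of green_centre in the frame of scrap_pan between -0.052 and 0.066 m and y of green_centre in the frame of scrap_pan between -0.065 and 0.065 m and z of each of green_centre, amber_centre in the frame of scrap_pan below 0.023 m and linear speed of each of green_stub, amber_stub below 0.02 m/s and x of amber_centre in the frame of scrap_pan between -0.052 and 0.066 m and y of amber_centre in the frame of scrap_pan between -0.065 and 0.065 m and distance of each of frit_jar_3, frit_jar_2, tape_2 from where it was at the start of the episode below 0.015 m); the robot touches nothing.
It fails at once if a stub is lifted off the bench or pan (its centre more than 30 mm up) (height (world z) of any of green_centre, amber_centre above 0.03 m).
It fails at once if a stub is pinched or rammed (more than 20 N between the fingers and it) (contact force between the fingers and green_stub above 20 N or contact force between the fingers and amber_stub above 20 N).
It fails at once if a stub is flicked or flung (faster than 0.6 m/s) (linear speed of any of green_stub, amber_stub above 0.6 m/s).
It fails at once if a bystander (jar or tape roll) is moved by more than 15 mm (distance of any of frit_jar_3, frit_jar_2, tape_2 from where it was at the start of the episode above 0.015 m).
It also fails if it takes over 67 s, if anything falls off the work surface, if the arm or the gripper's body presses on something with over 40 N, if the wrist force passes 120 N, or if a joint passes its speed limit or range.

### The arm

A 6-joint arm with a two-finger parallel gripper is mounted at the origin on the work surface; the furniture and walls round the work are solid. World frame = base frame: x ahead of the robot, y to its left, z up, the work surface at z = 0. Lengths are in m, angles in rad, forces in N, time in s.
With the tool pointing down it reaches from about 0.225 to 0.875 m from the base axis. Payload 3.4 kg.
Tool frame: the origin (TCP) lies on the centre line of the jaws, within the pads' length; the fingertips stand 17 mm ahead of it and the grasp point (between the pads) lies 2 mm behind it (nose_length is the distance from the TCP to the fingertips, in m); z points along the fingers, y is the line along which they close (so a half turn about z gives the same grasp; the last joint's range is limited). The gripper opens to 85 mm and grips with 20 to 120 N. Pads are 22 mm wide; open, the fingers measure 114 mm over their backs; the gripper's body (76 mm by 85 mm) begins 54 mm behind the grasp point. The pads swing forward as they close: fully open they stand 13 mm farther back than shut.
Start: joints at [-1.289, 0.276, 1.505, -0, 1.361, -0.121], TCP at [0.225, -0.529, 0.248] pointing down, gripper open.
Joint ranges: [-2.89, 2.89], [-0.75, 2.08], [0.22, 2.7], [-1.18, 4.32], [0.11, 2.71], [-2.7, 2.7]. Speed limits (rad/s): [2.57, 2.57, 3.14, 3.14, 3.14, 3.14].

### API

Orientations are given as a unit quaternion [w, x, y, z].
In Python, from rig import get_state, get_image, sign_off, find_in, place_of, nose_length gives the robot as it stands.
- The arm moves only by the tool apply_moves, never from a script. Its argument "deltas" is one flat list of numbers, 5 for each row, row after row: the finger opening in mm, from 0 to 85.4, then the shift along the tool's x, y, z in mm, then the turn about the tool's z in degrees. A call has 1 to 12 rows; each row is the pose to reach, as a shift and turn from the pose commanded when the call began, along the tool's axes at that moment; what a row does not reach only later rows make up. A row lasts 1/12 s, in which the tool goes at most 41.7 mm and 7.16 degrees, less where a joint would pass 70% of its speed; a pose out of reach is approached as far as the arm can. A call with a gripper value outside its range is refused whole. The fingers move at their own pace and stop on an object; "squeeze" is the grip in N (left out, the last holds). Time passes only in rows, so rows that repeat a pose let the fingers close. It gives the time, the measured TCP pose, the force, the opening and the grip force at its end, in the units of the state.
- get_state(): the state, without advancing time (a new reading comes with each control period).
- get_image(name): name is "side" or "top"; returns a dict with "frame" (384x512x3 uint8, red, green, blue), "K" (3x3 intrinsics, pixels), "k1" (the pictures are not rectified: a ray, as slopes to the right and down, at radius r is drawn at 1 + k1 r^2 times it, then the intrinsics apply), "position" and "orientation" of the camera in the world. Camera axes: x right, y down, z forward; pixel columns grow to the right and rows downward; lengths in m; the calibration is good to about 2 mm. A picture is of the moment at which its call begins. There is no depth.
- sign_off(): hands the job in; it is judged then, once.
Trained networks look in a picture, given as the dict that the camera call returned (one of the last four; its "shot" number tells which), for a name from the list of things; names that differ only in an ending like _2 or _b are one class to them, and where a whole thing is asked for, a point or a joint stands for the part that bears it (a point fixed in the world has none). Each returns a list of dicts, best first, with "score" (0 to 1); they miss things now and then, are a little off and sometimes report something else, mostly with a low value. They report only what shows in the picture. A call takes as long as a camera call.
- find_in(query, picture): "point" ([column, row] in pixels, amid what is visible of it).
- place_of(query, picture): "point" ([column, row] in pixels: a listed point, or the origin of a listed thing).
The state is a dict: "clock": time; "qpos": joint angles; "qd": joint speeds; "effort": joint torques, N m; "position": TCP position; "ee_rot": TCP orientation; "contact_force": force on the tool from outside, world axes, zero at the start; "moment": the same for the moment, N m; "width": finger opening in m; "gripper_force": force on a finger pad.
Only numpy, scipy, OpenCV 4.12 (cv2) and the standard library are available. Lean on these libraries where they do the work, as an engineer would, in place of code of your own. Each camera call takes 0.05 s, during which the arm holds its last target. There are 200 camera calls.

## Working session

There is one attempt and no reset: what is moved stays moved. The work goes in short steps, Python scripts to look and compute and a tool call to move; the robot and the scene stay as the last step left them, time stands still between calls to the robot, and variables do not carry over. Pictures are saved under pics/ and viewed, at most 10 in all, crops included, and the job is handed in when it is done.

Besides the shell and the picture viewer there is one more tool, called after "Call:" as name(argument=value, ...) on one line, values as JSON. apply_moves: Moves the arm, as the interface text tells. Its arguments: {"type":"object","properties":{"deltas":{"type":"array"},"squeeze":{"type":"number"}},"required":["deltas"]}

```bash
mkdir -p pics
cat > h.py <<'E'
import numpy as np, cv2
from scipy.spatial.transform import Rotation as R
from rig import *
def rot(q): return R.from_quat([q[1],q[2],q[3],q[0]]).as_matrix()
def ground(p,im,z=0.):
    K=np.array(im["K"]);d=np.array([(p[0]-K[0,2])/K[0,0],(p[1]-K[1,2])/K[1,1]])
    u=d.copy()
    for _ in range(20): u=d/(1+im["k1"]*(u@u))
    r=rot(im["orientation"])@np.array([u[0],u[1],1]);c=np.array(im["position"])
    return c+r*(z-c[2])/r[2]
def px(P,im):
    K=np.array(im["K"]);q=rot(im["orientation"]).T@(np.array(P)-im["position"]);u=q[:2]/q[2]
    u=u*(1+im["k1"]*(u@u));return [K[0,0]*u[0]+K[0,2],K[1,1]*u[1]+K[1,2]]
def save(im,n): cv2.imwrite("pics/"+n,cv2.cvtColor(im["frame"],cv2.COLOR_RGB2BGR))
Z=dict(green_centre=.008,amber_centre=.008)
def look(names,cams=("top","side"),n=2):
    for c in cams:
        im=get_image(c)
        for q in names:
            for r in place_of(q,im)[:n]:
                print(c,q,round(r["score"],2),np.round(r["point"]),np.round(ground(r["point"],im,Z.get(q,0)),3))
E
python3 - <<'E'
from h import *
s=get_state();print(s["clock"],s["position"],s["ee_rot"],nose_length() if callable(nose_length) else nose_length)
for c in("top","side"):
    im=get_image(c);save(im,c+"0.png");print(c,im["position"],im["K"][0])
look(["green_centre","amber_centre","scrap_pan","pan_mouth","frit_jar_3","tape_2"],n=3)
E
```

```text
0.0 [ 0.2252673  -0.52849451  0.2474257 ] [-9.26295866e-04  9.79787951e-01  2.00036766e-01 -7.22418128e-05] 0.017
top [ 0.31951988 -0.02438979  0.96488086] [352.72620647   0.         256.90623465]
side [0.43409563 0.70383984 0.49718788] [362.54745079   0.         255.33383358]
top green_centre 0.65 [260. 183.] [ 0.459 -0.052  0.008]
top amber_centre 0.47 [297. 189.] [ 0.443 -0.152  0.008]
top scrap_pan 0.59 [377. 191.] [ 0.442 -0.375  0.   ]
top pan_mouth 0.67 [349. 192.] [ 0.437 -0.297  0.   ]
top pan_mouth 0.18 [377. 190.] [ 0.444 -0.375  0.   ]
top frit_jar_3 0.78 [128. 185.] [0.45  0.308 0.   ]
top frit_jar_3 0.77 [173. 194.] [0.428 0.186 0.   ]
top tape_2 0.63 [205. 191.] [0.436 0.099 0.   ]
side green_centre 0.41 [253. 204.] [ 0.459 -0.053  0.008]
side amber_centre 0.6 [257. 182.] [ 0.454 -0.161  0.008]
side scrap_pan 0.62 [257. 151.] [ 0.461 -0.387  0.   ]
side pan_mouth 0.7 [261. 163.] [ 0.444 -0.297  0.   ]
side frit_jar_3 0.77 [264. 276.] [0.427 0.191 0.   ]
side frit_jar_3 0.57 [248. 320.] [0.452 0.298 0.   ]
side tape_2 0.54 [259. 246.] [0.44 0.1  0.  ]
```

View pics/top0.png

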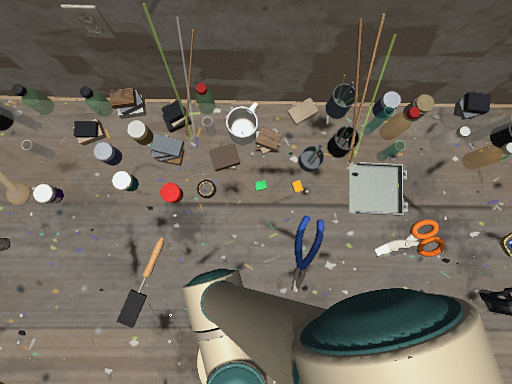

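View pics/side0.png

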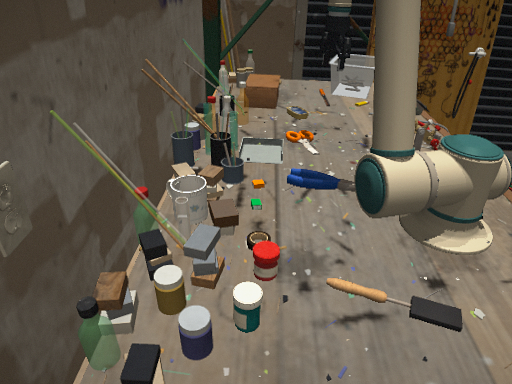

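Top: green stub at (261,185), amber at (297,186), pan at (349–405, 163–215) with its mouth on the left, facing world −y. Dark pot at (311,158) is the nearest clutter. The side view agrees. Next I'll segment the colours and zoom in.

Run:
```python
from h import *
for c in("top","side"):
    im=get_image(c);f=im["frame"];hsv=cv2.cvtColor(f,cv2.COLOR_RGB2HSV)
    for n,lo,hi in(("green",45,85),("amber",8,24)):
        m=((hsv[...,0]>=lo)&(hsv[...,0]<=hi)&(hsv[...,1]>150)&(hsv[...,2]>110)).astype(np.uint8)
        N,l,st,ce=cv2.connectedComponentsWithStats(m)
        for i in range(1,N):
            if 25<st[i,4]<400:
                g=ground(ce[i],im,.012)
                if abs(g[0]-.45)<.05 and -.3<g[1]<.05:
                    pts=np.argwhere(l==i)[:,::-1].astype(float)
                    w=np.array([ground(p,im,.014)[:2] for p in pts]).astype(np.float32)
                    print(c,n,st[i],np.round(g,3),cv2.minAreaRect(w*1000),w.min(0),w.max(0))
    if c=="top":
        cv2.imwrite("pics/z.png",cv2.resize(cv2.cvtColor(f[110:230,190:420],cv2.COLOR_RGB2BGR),None,fx=3.4,fy=3.4,interpolation=cv2.INTER_CUBIC))
        for p in((350,163),(350,212),(404,165),(406,214)):print(p,np.round(ground(p,im,.026),3))
    else:
        for p in((233,182),(220,165),(225,226),(205,285)):print(p,np.round(ground(p,im,0),3))
```

```text
top green [255 181  11   9  81] [ 0.452 -0.052  0.012] ((451.923583984375, -52.02610778808594), (21.564294815063477, 27.28547477722168), 11.753403663635254) [ 0.44115052 -0.06479464] [ 0.46339634 -0.03745727]
top amber [292 180  12  13  93] [ 0.451 -0.152  0.012] ((451.22100830078125, -151.8626708984375), (29.415952682495117, 23.83184814453125), 22.77646255493164) [ 0.43413952 -0.16839813] [ 0.46729544 -0.13842343]
(350, 163) [ 0.514 -0.295  0.026]
(350, 212) [ 0.381 -0.292  0.026]
(404, 165) [ 0.51  -0.442  0.026]
(406, 214) [ 0.377 -0.441  0.026]
side green [251 199  11   7  57] [ 0.453 -0.057  0.012] ((452.6359558105469, -53.52660369873047), (22.12278175354004, 27.849828720092773), 13.055606842041016) [ 0.43931013 -0.06647297] [ 0.4649482  -0.03782642]
side amber [252 179  13   9  81] [ 0.45  -0.15   0.012] ((449.1834716796875, -147.1959991455078), (30.371414184570312, 42.68360137939453), 12.05109977722168) [ 0.43388206 -0.17040884] [ 0.4668481  -0.12520808]
(233, 182) [ 0.52  -0.172 -0.   ]
(220, 165) [ 0.569 -0.273  0.   ]
(225, 226) [0.52  0.034 0.   ]
(205, 285) [0.537 0.221 0.   ]
```

View pics/z.png

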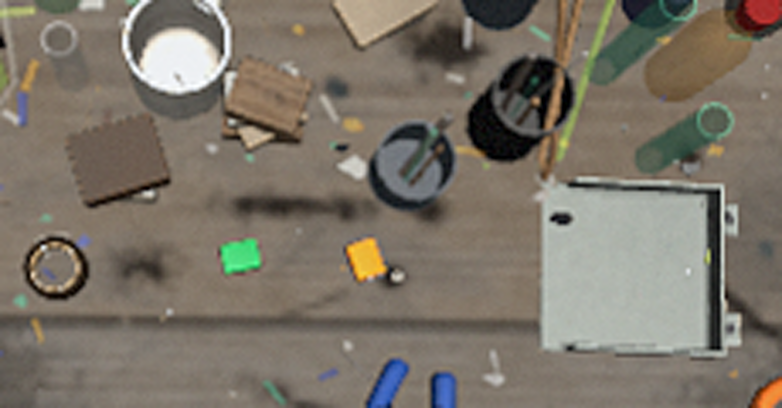

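Zoom: green stub at (240,256) and amber at (366,258), lane to the pan mouth at x≈541. A small round knob sits just beside the amber stub, on its pan side, at (397,275). I'll check that knob in the side view.

Run:
```python
from h import *
im=get_image("side");f=im["frame"]
cv2.imwrite("pics/z2.png",cv2.resize(cv2.cvtColor(f[130:230,190:310],cv2.COLOR_RGB2BGR),None,fx=6,fy=6,interpolation=cv2.INTER_CUBIC))
print(px([.44,-.18,0],im),px([.44,-.18,.02],im))
```

```text
[np.float64(261.8948206953271), np.float64(181.7622257441794)] [np.float64(262.12217441421507), np.float64(175.4641767789503)]
```

View pics/z2.png

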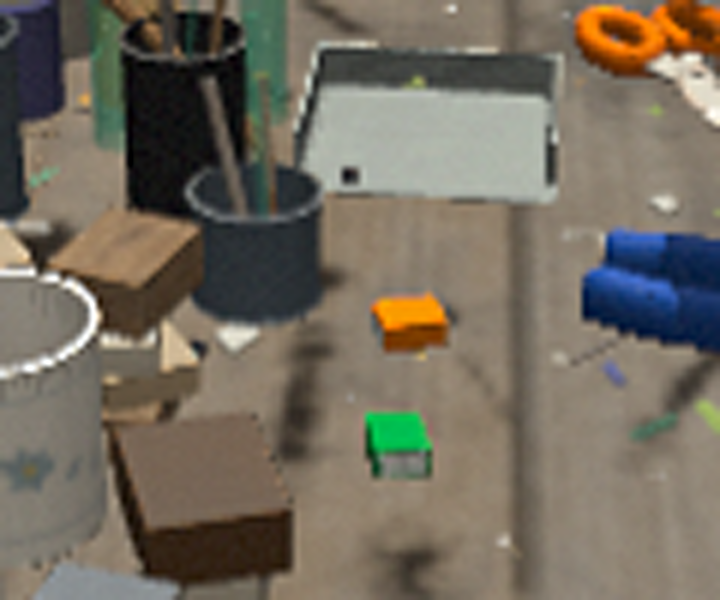

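```bash
cat >> h.py <<'E'
def to(P):
    s=get_state();M=rot(s["ee_rot"]);d=M.T@(np.array(P)-s["position"])*1000
    h=np.degrees(np.arctan2(M[1,0],M[0,0]));t=(h-90+180)%360-180
    print("t",round(s["clock"],2),"pos",np.round(s["position"],4),"delta",np.round(d,1),"turn",round(t,2),"F",np.round(s["contact_force"],1),"w",s["width"])
E
python3 -c "
from h import *
to([.448,-.1,.247])"
```

```text
t 0.95 pos [ 0.2254 -0.529   0.2483] delta [ 373.  -307.4    1.3] turn -66.92 F [ 0.2 -0.5  1.2] w 0.08544223945885779
```

Call:
apply_moves(deltas=[14,31,-25.6,0,-5.6,14,62,-51,0,-11.2,14,93,-77,0,-16.7,14,124,-102.5,0,-22.3,14,155,-128,0,-27.9,14,186.5,-153.7,0,-33.5,14,217.6,-179,0,-39,14,249,-205,0,-44.6,14,280,-230.6,0,-50.2,14,311,-256,0,-55.8,14,342,-282,0,-61.3,14,373,-307.4,0,-66.9])

```text
clock: 1.95
position: [0.4485, -0.0981, 0.2487]
ee_rot: [0.0, 0.706, 0.709, 0.0]
contact_force: [0.6, -0.0, 0.0]
width: 0.0137
gripper_force: 0.0
```

```bash
python3 -c "
from h import *
to([.448,-.103,.024])"
```

```text
t 1.95 pos [ 0.4485 -0.0981  0.2487] delta [ -4.8  -0.7 224.7] turn 0.25 F [ 0.6 -0.   0. ] w 0.01367056531212847
```

Descend in stages, checking with a picture before the bench.

Call:
apply_moves(deltas=[14,-5,0,35,0,14,-5,0,70,0,14,-5,0,105,0,14,-5,0,140,0,14,-5,0,165,0,14,-5,0,185,0,14,-5,0,200,0,14,-5,0,200,0])

```text
clock: 2.62
position: [0.446, -0.1042, 0.0457]
ee_rot: [-0.003, 0.707, 0.707, -0.001]
contact_force: [-0.1, 1.0, 0.5]
width: 0.0138
gripper_force: 0.0
```

```bash
python3 -c "
from h import *
to([.448,-.103,.022])
t=get_image('top');s=get_image('side')
a=cv2.resize(t['frame'][110:230,190:420],None,fx=3.4,fy=3.4)
b=cv2.resize(s['frame'][110:230,190:420],None,fx=3.4,fy=3.4)
cv2.imwrite('pics/a1.png',cv2.cvtColor(cv2.resize(np.vstack([a,b]),None,fx=.73,fy=.73),cv2.COLOR_RGB2BGR))"
```

```text
t 2.62 pos [ 0.446  -0.1042  0.0457] delta [ 1.1  2.2 23.7] turn -0.02 F [-0.1  1.   0.5] w 0.013839202334102785
```

View pics/a1.png

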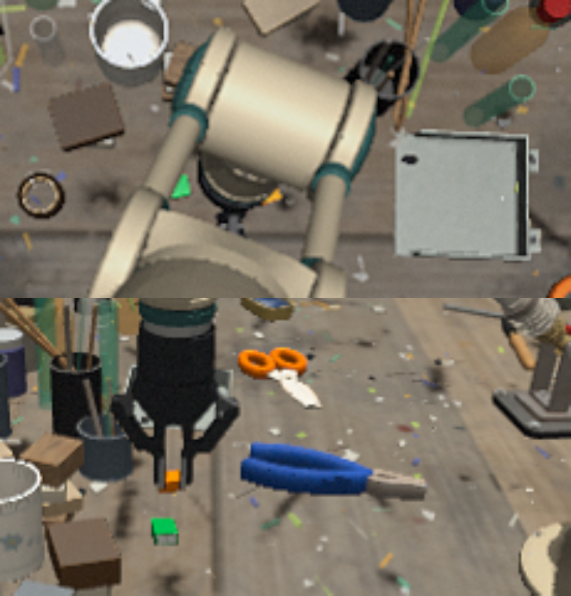

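The tool hangs between green (lower, 165,530) and amber (172,480). The gripper's linkage reaches ±58 mm along x, so I'll check the pot's clearance.

Run:
```python
from h import *
from scipy.optimize import least_squares
t=get_image("top");s=get_image("side")
# rim extents: top left/right/front/back ; side left/right cols, rim centre row
def f(v):
    x,y,h,r=v
    P=lambda a,im:px([x+r*np.cos(a),y+r*np.sin(a),h],im)
    A=np.array([P(a,t) for a in np.linspace(0,6.28,60)]);B=np.array([P(a,s) for a in np.linspace(0,6.28,60)])
    return [A[:,0].min()-(190+369/3.4),A[:,0].max()-(190+456/3.4),A[:,1].max()-(110+210/3.4),A[:,1].min()-(110+121/3.4),
      B[:,0].min()-(190+186/6),B[:,0].max()-(190+323/6),B[:,1].min()-(130+163/6),B[:,1].max()-(130+212/6)]
r=least_squares(f,[.52,-.19,.07,.03]);print(r.x,np.round(r.fun,1), "front x",r.x[0]-r.x[3])
```

```text
[ 0.51996369 -0.18440527  0.05820061  0.03285446] [ 0.4 -0.3 -1.7 -0.   0.3  1.5 -1.1  1.4] front x 0.48710923603035294
```

Pot rim is about 58 mm high with its front at x≈0.487. The gripper linkage clears it from above by about 10 mm if I run at x≈0.444, so I'll do that and check from close by.

Call:
apply_moves(deltas=[14,0,-2,8,0,14,0,-2,14,0,14,0,-2,18,0,14,0,-2,21,0,14,0,-2,23,0,14,0,-2,23,0,14,0,-2,23,0])

```text
clock: 3.4
position: [0.4461, -0.105, 0.0252]
ee_rot: [-0.0, 0.707, 0.707, -0.0]
contact_force: [-0.6, 0.3, -0.9]
width: 0.0142
gripper_force: 0.0
```

```bash
python3 -c "
from h import *
to([.444,-.103,.023])"
```

```text
t 3.4 pos [ 0.4461 -0.105   0.0252] delta [ 2.  -2.1  2.2] turn -0.02 F [-0.6  0.3 -0.9] w 0.014248629699863038
```

Call:
apply_moves(deltas=[14,-3,-2,1,0,14,-6,-2,2,0,14,-9,-2,2,0,14,-12,-2,2,0,14,-15,-2,2,0,14,-18,-2,2,0,14,-21,-2,2,0,14,-24,-2,2,0,14,-27,-2,2,0,14,-30,-2,2,0])

```text
clock: 4.23
position: [0.444, -0.1353, 0.0233]
ee_rot: [0.0, 0.707, 0.707, 0.0]
contact_force: [-0.1, 0.1, 0.8]
width: 0.0138
gripper_force: 0.1
```

```bash
python3 -c "
from h import *
to([.444,-.103,.023])
s=get_image('side')
cv2.imwrite('pics/a2.png',cv2.cvtColor(cv2.resize(s['frame'][120:220,195:315],None,fx=6,fy=6,interpolation=cv2.INTER_CUBIC),cv2.COLOR_RGB2BGR))"
```

```text
t 4.23 pos [ 0.444  -0.1353  0.0233] delta [32.3 -0.1  0.3] turn -0.03 F [-0.1  0.1  0.8] w 0.01378555825457271
```

View pics/a2.png

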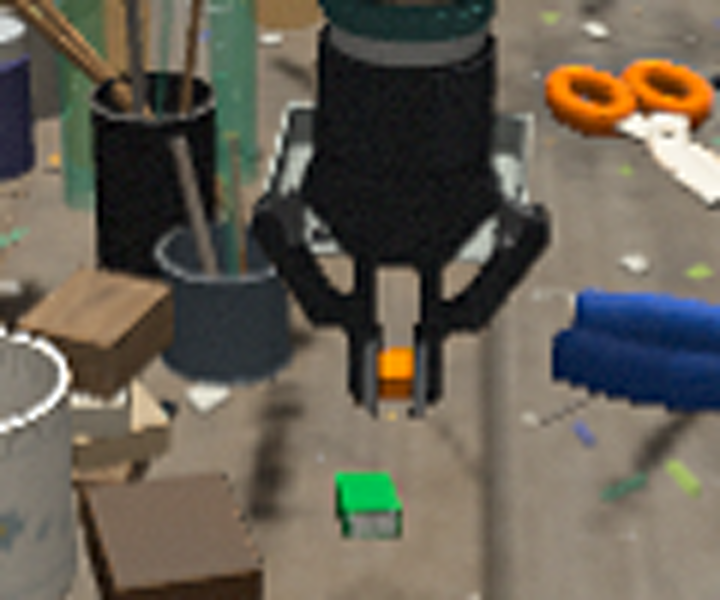

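Linkage's outer left knuckle at (262,215–250) and pot rim's right edge at (292,250). Amber is seen between the fingers at (395,370), ahead of the tips. I'll compute the clearance in the plane of the tool.

Run:
```python
from h import *
s=get_image("side");c=np.array(s["position"])
for p in((255,205),(260,230),(268,248),(285,280),(310,322),(365,408),(545,205),(540,245)):
    q=(195+p[0]/6,120+p[1]/6);r=ground(q,s,0)-c
    print(p,[np.round((c+r*(y-c[1])/r[1])[[0,2]],3) for y in(-.135,-.122)])
```

```text
(255, 205) [array([0.504, 0.103]), array([0.503, 0.109])]
(260, 230) [array([0.502, 0.091]), array([0.501, 0.098])]
(268, 248) [array([0.499, 0.083]), array([0.498, 0.089])]
(285, 280) [array([0.491, 0.068]), array([0.491, 0.075])]
(310, 322) [array([0.48 , 0.048]), array([0.48 , 0.055])]
(365, 408) [array([0.455, 0.005]), array([0.455, 0.013])]
(545, 205) [array([0.382, 0.108]), array([0.382, 0.114])]
(540, 245) [array([0.383, 0.089]), array([0.383, 0.096])]
```

The sloping link would pass within about 2 mm of the pot, which is too tight. I'll back off, close the fingers and turn 90°, so the wide linkage lies along the lane.

Call:
apply_moves(deltas=[10,8,0,0,0,5,16,0,0,0,0,22,0,0,0,0,24,0,0,5,0,24,0,0,12,0,24,0,0,19,0,24,0,0,26,0,24,0,0,33,0,24,0,0,40,0,24,0,0,47,0,24,0,0,54,0,24,0,0,60])

```text
clock: 5.33
position: [0.4438, -0.11, 0.0233]
ee_rot: [-0.0, 0.967, 0.256, -0.0]
contact_force: [-0.0, -0.3, -0.3]
width: -0.0003
gripper_force: 0.0
```

Call:
apply_moves(deltas=[0,0,0,0,7,0,0,0,0,14,0,0,0,0,21,0,0,0,0,28,0,0,0,0,30,0,0,0,0,30])

```text
clock: 5.83
position: [0.4438, -0.1101, 0.0233]
ee_rot: [-0.0, 1.0, 0.0, -0.0]
contact_force: [-0.1, -0.1, -0.4]
width: -0.0
gripper_force: 0.0
```

```bash
cat >> h.py <<'E'
def stubs(cams=("top","side")):
    s=get_state();M=rot(s["ee_rot"])
    print("t",round(s["clock"],2),"pos",np.round(s["position"],4),"head",round(np.degrees(np.arctan2(M[1,0],M[0,0])),1),"F",np.round(s["contact_force"],1))
    for c in cams:
        im=get_image(c);hsv=cv2.cvtColor(im["frame"],cv2.COLOR_RGB2HSV)
        for n,lo,hi in(("green",45,85),("amber",8,24)):
            m=((hsv[...,0]>=lo)&(hsv[...,0]<=hi)&(hsv[...,1]>150)&(hsv[...,2]>70)).astype(np.uint8)
            N,l,st,ce=cv2.connectedComponentsWithStats(m)
            for i in range(1,N):
                g=ground(ce[i],im,.012)
                if 8<st[i,4]<400 and abs(g[0]-.445)<.06 and -.45<g[1]<0:
                    w=np.array([ground(p,im,.014)[:2] for p in np.argwhere(l==i)[:,::-1]])
                    print(c,n,st[i,4],np.round(g[:2],3),"x",np.round([w[:,0].min(),w[:,0].max()],3),"y",np.round([w[:,1].min(),w[:,1].max()],3))
E
python3 -c "
from h import *
stubs()"
```

```text
t 5.83 pos [ 0.4438 -0.1101  0.0233] head 0.0 F [-0.1 -0.1 -0.4]
top amber 13 [ 0.438 -0.166] x [0.434 0.44 ] y [-0.174 -0.16 ]
side green 60 [ 0.453 -0.056] x [0.439 0.465] y [-0.066 -0.038]
side amber 22 [ 0.46  -0.154] x [0.455 0.465] y [-0.169 -0.13 ]
```

Call:
apply_moves(deltas=[0,2,0,0,0,0,4,2,0,0,0,6,5,0,0,0,6,8,0,0,0,6,11,0,0,0,6,14,0,0,0,6,17,0,0,0,6,20,0,0,0,6,24,0,0,0,6,28,0,0,0,6,32,0,0,0,6,36,0,0])

```text
clock: 6.93
position: [0.45, -0.1475, 0.0233]
ee_rot: [0.0, 1.0, -0.0, 0.0]
contact_force: [0.6, -0.7, 0.1]
width: -0.0003
gripper_force: 0.1
```

```bash
python3 -c "
from h import *
stubs()
s=get_image('side')
cv2.imwrite('pics/a3.png',cv2.cvtColor(cv2.resize(s['frame'][120:220,195:315],None,fx=6,fy=6,interpolation=cv2.INTER_CUBIC),cv2.COLOR_RGB2BGR))"
```

```text
t 6.93 pos [ 0.45   -0.1475  0.0233] head -0.0 F [ 0.6 -0.7  0.1]
top green 81 [ 0.452 -0.052] x [0.441 0.463] y [-0.065 -0.037]
side green 61 [ 0.454 -0.056] x [0.439 0.465] y [-0.066 -0.033]
side amber 15 [ 0.435 -0.17 ] x [0.432 0.437] y [-0.183 -0.149]
```

View pics/a3.png

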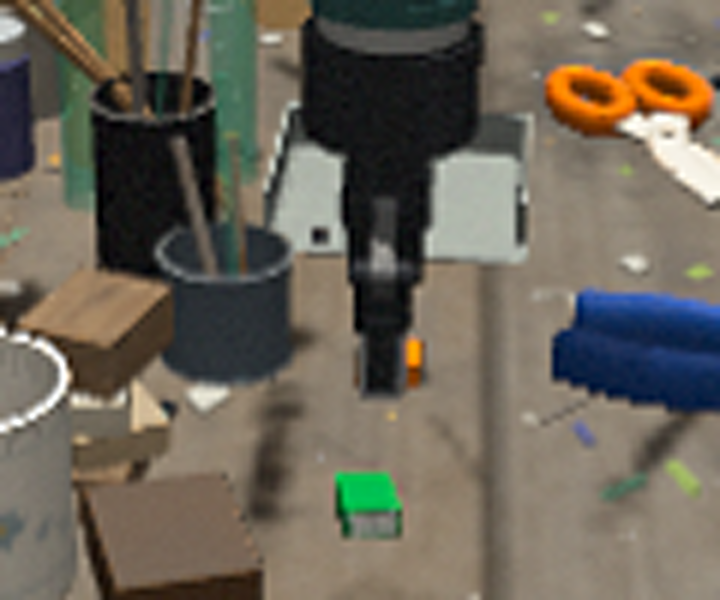

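Amber shows at (412,362), protruding to the right of the finger (360–405). The pot and clutter are well clear. I'll re-centre 3 mm to −x and push on.

Call:
apply_moves(deltas=[0,0,-5,0,0,0,-4,-5,0,0,0,-4,-2,0,0,0,-4,1,0,0,0,-4,5,0,0,0,-4,9,0,0,0,-4,13,0,0,0,-4,17,0,0,0,-4,22,0,0,0,-4,27,0,0,0,-4,32,0,0,0,-4,37,0,0])

```text
clock: 8.08
position: [0.446, -0.1846, 0.0233]
ee_rot: [0.0, 1.0, -0.0, 0.0]
contact_force: [-0.2, 0.4, -0.4]
width: 0.0
gripper_force: 0.2
```

```bash
python3 -c "
from h import *
stubs()"
```

```text
t 8.08 pos [ 0.446  -0.1846  0.0233] head -0.0 F [-0.2  0.4 -0.4]
top green 81 [ 0.452 -0.052] x [0.441 0.463] y [-0.065 -0.037]
side green 61 [ 0.454 -0.056] x [0.439 0.465] y [-0.066 -0.033]
side amber 14 [ 0.459 -0.208] x [0.457 0.461] y [-0.223 -0.186]
```

Call:
apply_moves(deltas=[0,0,4,0,0,0,0,9,0,0,0,0,14,0,0,0,0,19,0,0,0,0,24,0,0,0,0,29,0,0,0,0,34,0,0,0,0,39,0,0,0,0,44,0,0,0,0,49,0,0,0,0,54,0,0,0,0,59,0,0])

```text
clock: 9.18
position: [0.446, -0.2435, 0.0233]
ee_rot: [0.0, 1.0, -0.0, 0.0]
contact_force: [-0.2, 0.6, 0.3]
width: -0.0003
gripper_force: 0.1
```

```bash
python3 -c "
from h import *
stubs()"
```

```text
t 9.18 pos [ 0.446  -0.2435  0.0233] head -0.0 F [-0.2  0.6  0.3]
side green 61 [ 0.454 -0.056] x [0.439 0.465] y [-0.066 -0.033]
side amber 13 [ 0.46  -0.267] x [0.457 0.463] y [-0.282 -0.242]
```

Call:
apply_moves(deltas=[0,0,5,0,0,0,0,10,0,0,0,0,15,0,0,0,0,20,0,0,0,0,26,0,0,0,0,32,0,0,0,0,38,0,0,0,0,44,0,0,0,0,50,0,0,0,0,56,0,0,0,0,62,0,0,0,0,68,0,0])

```text
clock: 10.28
position: [0.446, -0.3116, 0.0233]
ee_rot: [0.0, 1.0, -0.0, 0.0]
contact_force: [0.5, 0.5, -0.7]
width: -0.0
gripper_force: 0.1
```

```bash
python3 -c "
from h import *
stubs()"
```

```text
t 10.28 pos [ 0.446  -0.3116  0.0233] head -0.0 F [ 0.5  0.5 -0.7]
side green 59 [ 0.453 -0.057] x [0.439 0.465] y [-0.066 -0.038]
side amber 12 [ 0.461 -0.335] x [0.459 0.463] y [-0.354 -0.309]
```

Call:
apply_moves(deltas=[0,0,6,0,0,0,0,12,0,0,0,0,18,0,0,0,0,24,0,0,0,0,30,0,0,0,0,36,0,0,0,0,42,0,0,0,0,48,0,0,0,0,53,0,0,0,0,58,0,0,0,0,61,0,0,0,0,63,0,0])

```text
clock: 11.38
position: [0.4459, -0.3745, 0.0233]
ee_rot: [0.0, 1.0, -0.0, 0.0]
contact_force: [-0.5, 1.0, -0.6]
width: -0.0005
gripper_force: 0.1
```

Call:
apply_moves(deltas=[0,0,-5,0,0,0,0,-15,0,0,0,0,-25,-10,0,0,0,-25,-30,0,0,0,-25,-60,0,0,0,-25,-90,0,0,0,-35,-100,0,0,0,-70,-100,0,0,0,-110,-100,0,0,0,-150,-100,0,0,0,-190,-100,0,0,0,-230,-100,0])

```text
clock: 12.38
position: [0.4445, -0.1407, 0.1233]
ee_rot: [-0.0, 1.0, -0.0, -0.0]
contact_force: [0.1, 0.3, -0.2]
width: 0.0002
gripper_force: 0.0
```

```bash
python3 -c "
from h import *
stubs()"
```

```text
t 12.38 pos [ 0.4445 -0.1407  0.1233] head -0.0 F [ 0.1  0.3 -0.2]
top green 81 [ 0.452 -0.052] x [0.441 0.463] y [-0.065 -0.037]
top amber 99 [ 0.448 -0.4  ] x [0.434 0.462] y [-0.412 -0.387]
side green 60 [ 0.454 -0.056] x [0.439 0.465] y [-0.066 -0.033]
side amber 9 [ 0.461 -0.398] x [0.458 0.462] y [-0.41  -0.369]
```

Run:
```python
from h import *
t=get_image("top");s=get_image("side")
for a,b in(((88,205),(292,508)),((170,180),(252,418))):
    p=(190+a[0]/3.4,110+a[1]/3.4);q=(190+b[0]/6,130+b[1]/6)
    for z in(.03,.045,.06,.075):print(z,np.round(ground(p,t,z),3),np.round(ground(q,s,z),3))
```

```text
0.03 [0.488 0.068 0.03 ] [0.488 0.029 0.03 ]
0.045 [0.486 0.067 0.045] [0.487 0.051 0.045]
0.06 [0.483 0.065 0.06 ] [0.485 0.072 0.06 ]
0.075 [0.48  0.064 0.075] [0.483 0.094 0.075]
0.03 [0.509 0.004 0.03 ] [ 0.509 -0.033  0.03 ]
0.045 [0.506 0.003 0.045] [ 0.507 -0.009  0.045]
0.06 [0.503 0.003 0.06 ] [0.505 0.014 0.06 ]
0.075 [0.5   0.002 0.075] [0.502 0.038 0.075]
```

Call:
apply_moves(deltas=[0,6,-35,0,0,0,6,-70,0,0,0,6,-105,0,0,0,6,-130,0,0,0,6,-141,0,0,0,6,-141,20,0,0,6,-141,50,0,0,6,-141,75,0,0,6,-141,90,0,0,6,-141,97,0,0,6,-141,100,0,0,6,-141,100,0])

```text
clock: 13.58
position: [0.4524, -0.0038, 0.023]
ee_rot: [0.0, 1.0, -0.001, -0.0]
contact_force: [0.5, -0.2, 0.0]
width: 0.0001
gripper_force: 0.0
```

```bash
python3 -c "
from h import *
stubs()"
```

```text
t 13.58 pos [ 0.4524 -0.0038  0.023 ] head -0.1 F [ 0.5 -0.2  0. ]
top amber 99 [ 0.448 -0.4  ] x [0.434 0.462] y [-0.412 -0.387]
```

Finger front is at about −0.019 and green's back at −0.037. Pushing gently.

Call:
apply_moves(deltas=[0,0,4,0,0,0,0,8,0,0,0,0,11,0,0,0,0,14,0,0,0,0,17,0,0,0,0,20,0,0,0,0,23,0,0,0,0,26,0,0,0,0,30,0,0,0,0,34,0,0,0,0,38,0,0,0,0,42,0,0])

```text
clock: 14.68
position: [0.452, -0.0454, 0.0233]
ee_rot: [0.0, 1.0, -0.0, -0.0]
contact_force: [0.7, -0.1, -0.2]
width: 0.0001
gripper_force: 0.1
```

```bash
python3 -c "
from h import *
stubs()"
```

```text
t 14.68 pos [ 0.452  -0.0454  0.0233] head -0.0 F [ 0.7 -0.1 -0.2]
top green 11 [ 0.442 -0.083] x [0.439 0.447] y [-0.087 -0.078]
top amber 99 [ 0.448 -0.4  ] x [0.434 0.462] y [-0.412 -0.387]
```

Call:
apply_moves(deltas=[0,0,4,0,0,0,0,8,0,0,0,0,12,0,0,0,0,16,0,0,0,0,20,0,0,0,0,24,0,0,0,0,28,0,0,0,0,32,0,0,0,0,36,0,0,0,0,40,0,0,0,0,44,0,0,0,0,48,0,0])

```text
clock: 15.78
position: [0.452, -0.0934, 0.0233]
ee_rot: [0.0, 1.0, -0.0, 0.0]
contact_force: [-0.5, -0.6, 0.8]
width: -0.0004
gripper_force: 0.1
```

```bash
python3 -c "
from h import *
stubs()"
```

```text
t 15.78 pos [ 0.452  -0.0934  0.0233] head -0.0 F [-0.5 -0.6  0.8]
top amber 99 [ 0.448 -0.4  ] x [0.434 0.462] y [-0.412 -0.387]
```

Call:
apply_moves(deltas=[0,0,4,0,0,0,0,8,0,0,0,0,12,0,0,0,0,16,0,0,0,0,20,0,0,0,0,24,0,0,0,0,28,0,0,0,0,32,0,0,0,0,36,0,0,0,0,40,0,0,0,0,44,0,0,0,0,48,0,0])

```text
clock: 16.88
position: [0.452, -0.1414, 0.0233]
ee_rot: [0.0, 1.0, -0.0, -0.0]
contact_force: [-0.5, -0.2, -1.1]
width: 0.0001
gripper_force: 0.1
```

```bash
python3 -c "
from h import *
stubs()
s=get_image('side')
cv2.imwrite('pics/a4.png',cv2.cvtColor(cv2.resize(s['frame'][120:220,195:315],None,fx=6,fy=6,interpolation=cv2.INTER_CUBIC),cv2.COLOR_RGB2BGR))"
```

```text
t 16.88 pos [ 0.452  -0.1414  0.0233] head -0.0 F [-0.5 -0.2 -1.1]
top amber 99 [ 0.448 -0.4  ] x [0.434 0.462] y [-0.412 -0.387]
```

View pics/a4.png

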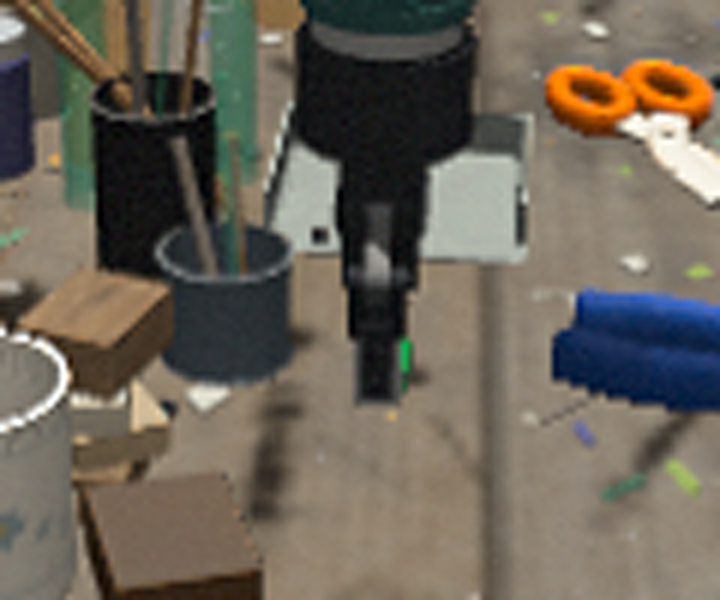

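Green shows as a thin strip at (405,360), right of the finger, so it sits about 2 mm to −x. I'll re-centre and continue.

Call:
apply_moves(deltas=[0,0,-5,0,0,0,-3,-5,0,0,0,-3,-2,0,0,0,-3,1,0,0,0,-3,5,0,0,0,-3,10,0,0,0,-3,15,0,0,0,-3,20,0,0,0,-3,25,0,0,0,-3,30,0,0,0,-3,35,0,0,0,-3,40,0,0])

```text
clock: 18.03
position: [0.449, -0.1816, 0.0233]
ee_rot: [0.0, 1.0, -0.0, 0.0]
contact_force: [0.0, 0.7, 0.6]
width: -0.0
gripper_force: 0.2
```

```bash
sed -i 's/8<st\[i,4\]<400/2<st[i,4]<400/' h.py; python3 -c "
from h import *
stubs()"
```

```text
t 18.03 pos [ 0.449  -0.1816  0.0233] head -0.0 F [0.  0.7 0.6]
top amber 99 [ 0.448 -0.4  ] x [0.434 0.462] y [-0.412 -0.387]
```

Call:
apply_moves(deltas=[0,0,5,0,0,0,0,10,0,0,0,0,15,0,0,0,0,20,0,0,0,0,25,0,0,0,0,30,0,0,0,0,35,0,0,0,0,40,0,0,0,0,45,0,0,0,0,50,0,0,0,0,55,0,0,0,0,60,0,0])

```text
clock: 19.13
position: [0.449, -0.2415, 0.0233]
ee_rot: [0.0, 1.0, -0.0, 0.0]
contact_force: [0.3, 0.8, 0.7]
width: 0.0005
gripper_force: 0.1
```

```bash
python3 -c "
from h import *
stubs()
s=get_image('side')
cv2.imwrite('pics/a5.png',cv2.cvtColor(cv2.resize(s['frame'][120:200,205:300],None,fx=6,fy=6,interpolation=cv2.INTER_CUBIC),cv2.COLOR_RGB2BGR))"
```

```text
t 19.13 pos [ 0.449  -0.2415  0.0233] head -0.0 F [0.3 0.8 0.7]
side green 3 [ 0.46  -0.272] x [0.46 0.46] y [-0.275 -0.261]
```

View pics/a5.png

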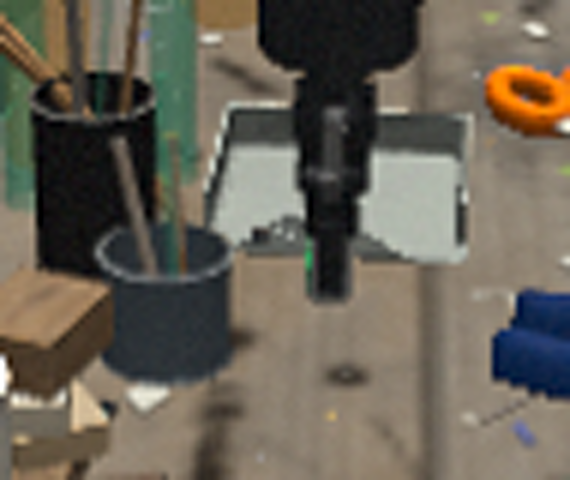

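Green is a sliver at (310,265), nearly centred in front of the finger and just before the mouth. Pushing it in.

Call:
apply_moves(deltas=[0,0,5,0,0,0,0,10,0,0,0,0,15,0,0,0,0,20,0,0,0,0,25,0,0,0,0,30,0,0,0,0,35,0,0,0,0,40,0,0,0,0,45,0,0,0,0,50,0,0,0,0,55,0,0,0,0,60,0,0])

```text
clock: 20.28
position: [0.4489, -0.3015, 0.0233]
ee_rot: [0.0, 1.0, -0.0, -0.0]
contact_force: [-0.2, 0.0, -0.1]
width: -0.0
gripper_force: 0.1
```

Call:
apply_moves(deltas=[0,0,5,0,0,0,0,10,0,0,0,0,15,0,0,0,0,19,0,0,0,0,21,0,0,0,0,22,0,0,0,0,22,0,0,0,0,18,0,0,0,0,8,0,0,0,0,-2,-8,0,0,0,-2,-30,0,0,0,-2,-60,0])

```text
clock: 21.28
position: [0.447, -0.2955, 0.0822]
ee_rot: [-0.002, 1.0, 0.0, -0.003]
contact_force: [1.2, -0.1, 0.7]
width: 0.0001
gripper_force: 0.0
```

Call:
apply_moves(deltas=[0,0,0,-40,0,0,0,0,-80,0,0,-30,-10,-100,0,0,-60,-30,-110,0,0,-90,-60,-110,0,0,-115,-90,-110,0,0,-135,-115,-110,0,0,-150,-130,-110,0,0,-150,-130,-110,0,0,-150,-130,-110,0])

```text
clock: 22.12
position: [0.2982, -0.1673, 0.1938]
ee_rot: [0.001, 1.0, 0.001, 0.001]
contact_force: [-0.8, -0.2, 0.3]
width: -0.0001
gripper_force: 0.0
```

```bash
python3 -c "
from h import *
stubs()
look(['frit_jar_3','tape_2','green_centre','amber_centre'])
t=get_image('top');s=get_image('side')
a=cv2.resize(t['frame'][110:230,190:420],None,fx=2.4,fy=2.4)
b=cv2.resize(s['frame'][110:230,190:420],None,fx=2.4,fy=2.4)
cv2.imwrite('pics/a6.png',cv2.cvtColor(np.vstack([a,b]),cv2.COLOR_RGB2BGR))"
```

```text
t 22.12 pos [ 0.2982 -0.1673  0.1938] head 0.1 F [-0.8 -0.2  0.3]
top green 93 [ 0.45  -0.352] x [0.439 0.461] y [-0.365 -0.338]
top amber 99 [ 0.448 -0.4  ] x [0.434 0.462] y [-0.412 -0.387]
side green 29 [ 0.451 -0.362] x [0.441 0.461] y [-0.371 -0.34 ]
side amber 52 [ 0.448 -0.4  ] x [0.435 0.462] y [-0.42  -0.371]
top frit_jar_3 0.73 [129. 182.] [0.458 0.307 0.   ]
top frit_jar_3 0.7 [173. 193.] [0.43  0.187 0.   ]
top tape_2 0.46 [204. 188.] [0.444 0.101 0.   ]
top green_centre 0.73 [203. 188.] [0.444 0.103 0.008]
top green_centre 0.52 [369. 185.] [ 0.457 -0.35   0.008]
top amber_centre 0.63 [384. 188.] [ 0.448 -0.393  0.008]
side frit_jar_3 0.88 [265. 278.] [0.425 0.196 0.   ]
side frit_jar_3 0.64 [248. 321.] [0.452 0.3   0.   ]
side tape_2 0.76 [258. 245.] [ 0.44   0.097 -0.   ]
side tape_2 0.29 [258. 152.] [ 0.456 -0.375  0.   ]
side green_centre 0.52 [256. 154.] [ 0.462 -0.347  0.008]
side amber_centre 0.58 [262. 145.] [ 0.445 -0.414  0.008]
```

View pics/a6.png

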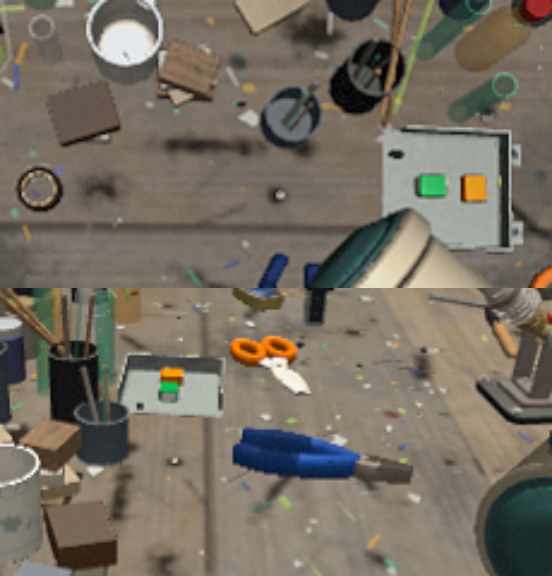

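Both stubs lie flat in the pan (green at 432,185 and amber at 474,188), about 50 mm or more in from the mouth. The bystanders are unmoved and the arm is clear.

```bash
python3 -c "
from rig import *
print(sign_off())"
```

```text
the job is handed in; nothing more can be done
None
```

I swept both stubs into the scrap pan and handed the job in at about 22 s: each lies flat on the floor at least 50 mm inside the mouth, the jars and tape roll are where they were, and the arm is clear, but the hand-in gave no verdict.

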